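Seat the sample cartridge in the strength meter and hold it home

TASK

Slide the meter's dust shutter fully open to the end stop. Then put the winged steel sample cartridge foot down into the uncovered port with its two lugs in the two slots, push it down against the spring, and turn it a quarter turn clockwise (seen from above) to its stop. Finish still gripping the cartridge, keeping it pressed fully home with its flange flat on the port's rim while the meter reads; leave the other things on the bench where they are.

Things in the scene. Friction and masses are not known exactly. Their poses are not given: they have to be found in the camera images.
- dock: Meter dock: white block fixed to the bench, 84 mm (x) by 240 mm (y, from -50 to +190 mm), 50 mm high; origin on its underside below the port's centre, z up. Inside, under the port's lip, a round cavity of 52 mm diameter lets the lugs turn clockwise, seen from above, about 90 degrees from the slots to a fixed stop; anticlockwise is blocked.
- dock_port (a point): Centre of the bayonet port at rim height, on the dock's top face; axes as the dock. A round hole of 35 mm diameter in a 6 mm thick metal lip, with two slots 15 mm wide on its +x and -x sides, reaching 26 mm from the centre. The lugs can turn only while the flange is less than 6 mm above the rim.
- plunger (a joint): Sprung plunger in the port, m pressed down. 0 = free, its top 22 mm below the rim; 0.012 = cartridge home. It pushes back with 4 N when first touched and 11 N at home. If let go after turning, the cartridge rises 6 mm above home, until its lugs meet the lip.
- shutter (a joint): Opening of the steel dust shutter, m: 0 = port covered, 0.070 = end stop, port free. It starts nearly closed. It slides along the dock's +y, stays where it is left and drags with about 1.5 N.
- shutter_grip (a point): Top centre of the upright black grip block on the shutter: 28 mm (dock x) by 16 mm (dock y), standing 36 mm high on the 4 mm thick shutter plate. The point's axes are the dock's: it slides along its +y. With the shutter fully open the grip stands 115 mm from the port's centre along the dock's +y.
- cartridge_grip (a point): Centre of the wing (grip bar) of the loose steel cartridge standing upright on the bench. z up along its axis, x along the wing. Wing 48 mm (x) by 12 mm (y) by 36 mm high, 18 mm below to 18 mm above this point. Below it a round flange, 54 mm diameter, 18 to 24 mm below this point. Home: flange underside on the rim, this point 24 mm above the rim.
- cartridge: The cartridge, 0.14 to 0.28 kg; origin at the centre of its foot's underside, 58 mm below the wing's centre, same axes. Stem 31 mm diameter with a tapered foot, up to the flange at 34 mm. Two lugs at +x and -x, in line with the wing: 10 mm wide, reaching 23 mm from the axis, 16 to 22 mm above the foot. Either way round fits.
- cylinder: Bystander: glass measuring beaker, 68 mm diameter, 200 mm high, origin at the centre of its underside. Leave it alone.
- sample_bottle: Bystander: small amber sample bottle, 52 mm diameter, 95 mm high, origin at the centre of its underside. Leave it alone.
- bung: Bystander: wooden cask bung, a cone of 54 mm top diameter, 36 mm high, origin at the centre of its underside. Leave it alone.
Things that resemble listed ones, but are neither listed nor needed, are in the scene too. Of the things that look like the cartridge, take the one that is farthest from the robot's base at the start.

How it is judged (in metres and radians):
On the way, in this order (a step that is already met when the one before it is completed fails the run):
1. the shutter is slid to its end stop (value of joint shutter above 0.066 m), for 0.1 s.
2. the cartridge is pushed into the port, lugs in the slots, against the spring (horizontal distance between cartridge_grip and dock_port below 0.006 m and z of cartridge_grip in the frame of dock_port below 0.034 m and angle between the x axis of cartridge_grip and the x axis of dock_port, either way round below 0.4 rad), for 0.02 s.
At the end, for the whole second after the job is handed in: The shutter is within 6 mm of its end stop; the cartridge is upright (within 0.08 rad) and centred in the port within 4 mm, turned at least 1.2 rad from the slots, its flange within 3 mm of the rim against the spring, still, and held by the fingers (over 3 N) (value of joint shutter above 0.064 m and horizontal distance between cartridge_grip and dock_port below 0.004 m and z of cartridge_grip in the frame of dock_port below 0.027 m and angle between cartridge_grip's own z axis and vertical below 0.08 rad and angle between the x axis of cartridge_grip and the x axis of dock_port, either way round above 1.2 rad and contact force between the fingers and cartridge above 3 N and linear speed of cartridge below 0.01 m/s); the arm keeps its last pose, push and grip.
It fails at once if a bystander is moved by more than 30 mm or tipped (distance of any of cylinder, sample_bottle, bung from where it was at the start of the episode above 0.03 m or angle between any of cylinder, sample_bottle, bung's own z axis and vertical above 0.5 rad).
It also fails if it takes over 61 s, if anything falls off the work surface, if the arm or the gripper's body presses on something with over 40 N, if the wrist force passes 120 N, or if a joint passes its speed limit or range.

ROBOT

A 7-joint arm with a two-finger parallel gripper is mounted at the origin on the work surface. World frame = base frame: x ahead of the robot, y to its left, z up, the work surface at z = 0. Lengths are in m, angles in degrees, forces in N, time in s.
With the tool pointing down it reaches from about 0.425 to 0.875 m from the base axis. Payload 4.7 kg.
Tool frame: the origin (TCP) lies midway between the tips of the shut fingers; the grasp point (between the pads) lies 19 mm behind it; y points along the fingers, z is the direction in which the jaws open and shut, and the axes are right-handed (so a half turn about y gives the same grasp; the last joint's range is limited). The gripper opens to 87 mm and grips with 3 to 60 N. Pads are 19 mm wide; open, the fingers measure 117 mm over their backs; the gripper's body (75 mm by 190 mm) begins 51 mm behind the grasp point.
Start: joints at [68.245, 18.392, -4.016, 83.108, 1.295, 78.541, -3.26], TCP at [0.249, -0.6, 0.223] pointing down, gripper open.
Joint ranges: [-163.93, 163.93], [-17.29, 119.83], [-79.2, 71.16], [3.27, 140.29], [-89.18, 269.18], [5.43, 117.66], [-154.24, 154.24]. Speed limits (degrees/s): [147.25, 147.25, 180, 180, 180, 180, 180].

INTERFACE

Orientations are given as [roll, pitch, yaw] about the fixed x, y, z axes, in that order (R = Rz(yaw) Ry(pitch) Rx(roll)).
In Python, from bench import readout, eyes, env gives the robot as it stands.
- The arm moves only by the tool send_rows, never from a script. Its argument "deltas" is a list of rows, each an object with "claw": the finger opening in m, from 0 to 0.087; "translation": the shift along the tool's x, y, z in m, a list of three; "roll": the turn about the tool's y in degrees. In form: [{"claw": claw, "translation": [tx, ty, tz], "roll": roll}, ...]. A call has 1 to 5 rows; each row shifts and turns the commanded pose from where the row before left it, along the tool's axes as they then stand; what a row does not reach is not made up. A row lasts 1/10 s, in which the tool goes at most 50 mm and 8.59 degrees, less where a joint would pass 70% of its speed; a pose out of reach is approached as far as the arm can. A call with a gripper value outside its range is refused whole. The fingers move at their own pace and stop on an object; the grip force is fixed at half the most. Time passes only in rows, so rows that do not move let the fingers close. It gives the time, the measured TCP pose, the force and the opening at its end, in the units of the state.
- readout.observe(): the state, without advancing time (a new reading comes with each control period).
- eyes.camera(name): name is "scene" or "side" or "wrist"; returns (picture, depth): 420x560x3 uint8, blue, green, red; 420x560 float32, m along the optical axis (not along the pixel's ray), 0 where there is no reading.
- eyes.calibration(name): a dict with "intrinsics" (3x3 intrinsics, pixels), "distortion" ([k1, k2, p1, p2, k3] as OpenCV has them; the pictures are not rectified), "R" (3x3) and "t" (3): a world point X has camera coordinates R X + t. Camera axes: x right, y down, z forward; pixel columns grow to the right and rows downward; lengths in m; the calibration is good to about 2 mm. A picture is of the moment at which its call begins: read the wrist's pose just before it. calibration takes no time and is no camera call; for the wrist camera it gives the pose at the moment of the call.
- env.sign_off(): hands the job in, once; it reports no verdict.
The state is a dict: "clock": time; "joint_pos": joint angles; "qd": joint speeds; "effort": joint torques, N m; "eef_pos": TCP position; "orientation": TCP orientation; "ft_force": force on the tool from outside, world axes, zero at the start; "ft_torque": the same for the moment, N m; "opening": finger opening in m.
Only numpy, scipy, OpenCV 4.12 (cv2) and the standard library are available. Lean on these libraries where they do the work, as an engineer would, in place of code of your own. Each camera call takes 0.05 s, during which the arm holds its last target. There are 200 camera calls.

## Working session

There is one attempt and no reset: what is moved stays moved. The work goes in short steps, Python scripts to look and compute and a tool call to move; the robot and the scene stay as the last step left them, time stands still between calls to the robot, and variables do not carry over. Pictures are saved under pics/ and viewed, about 8 in all and at most 12, crops included, and the job is handed in when it is done.

Besides the shell and the picture viewer there is one more tool, called after "Emit:" as a command line: name --argument value ..., lists and objects as JSON in quotes. send_rows: Moves the arm, as the interface text tells. Its arguments: {"type":"object","properties":{"deltas":{"type":"array","items":{"type":"object","properties":{"claw":{"type":"number"},"translation":{"type":"array","items":{"type":"number"}},"roll":{"type":"number"}}}}},"required":["deltas"]}

```bash
mkdir -p pics; cat > h.py <<'E'
import numpy as np, cv2
from bench import readout, eyes, env
def grab(n):
    c=eyes.calibration(n); p,d=eyes.camera(n); return p,d,c
def world(d,c):
    K=np.array(c["intrinsics"],float);D=np.array(c["distortion"],float);R=np.array(c["R"]);t=np.array(c["t"])
    h,w=d.shape
    u,v=np.meshgrid(np.arange(w),np.arange(h))
    n=cv2.undistortPoints(np.stack([u,v],-1).reshape(-1,1,2).astype(np.float64),K,D).reshape(h,w,2)
    P=np.dstack([n[...,0]*d,n[...,1]*d,d]).reshape(-1,3)
    W=((P-t)@R).reshape(h,w,3); W[d==0]=np.nan
    return W
E
python3 - <<'E'
from h import *
print(readout.observe())
for n in ("scene","side"):
    p,d,c=grab(n); W=world(d,c); np.savez(f"{n}.npz",p=p,d=d,W=W)
    cv2.imwrite(f"pics/{n}0.png",p); print(n,-np.array(c["R"]).T@c["t"])
E
```

```text
{'clock': 0.0, 'joint_pos': array([68.24707632, 18.43770074, -4.01602988, 83.17391579,  1.29479827,
       78.54040634, -3.26068837]), 'qd': array([ 0.05483665, -0.09287136,  0.04258824,  0.0493645 , -0.02784059,
        0.00436036, -0.12613199]), 'effort': array([-1.23070922e-04, -4.91283882e+01, -4.04255250e-01, -3.12524450e+01,
       -6.40663714e-02,  4.37274633e-02,  1.93941960e-04]), 'eef_pos': array([ 0.24913202, -0.59977236,  0.22148562]), 'orientation': array([-9.01067906e+01, -5.35558861e-03, -1.57437599e+02]), 'ft_force': array([-0.09383717,  0.20026135,  0.30419023]), 'ft_torque': array([ 0.05320788, -0.03261516,  0.00364642]), 'opening': 0.08718183600552594}
scene [1.05263397 0.62204736 0.8358487 ]
side [0.47931656 0.86881456 0.69277934]
```

View pics/scene0.png

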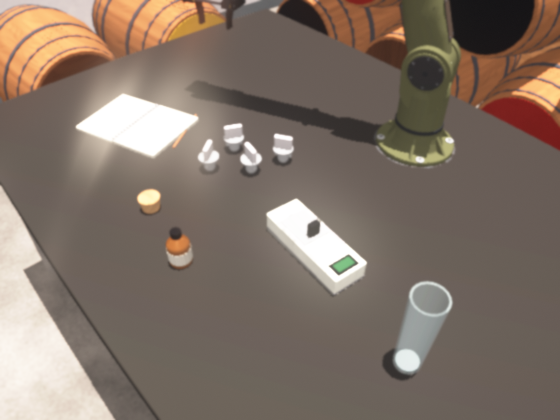

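View pics/side0.png

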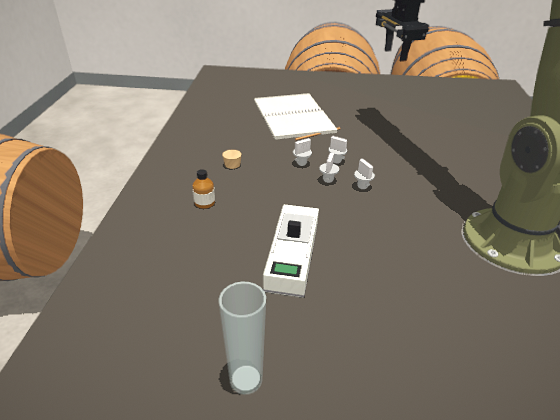

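The scene picture shows four cartridge look-alikes, at scene pixels (208,155), (233,137), (251,158) and (283,148). The dock is centred at (315,245), with its black grip at (313,229). The one farthest from the base is probably (208,155), so I'll measure all four.

```bash
python3 - <<'E'
from h import *
from scipy.ndimage import label
for n in ("scene","side"):
    f=np.load(n+".npz"); W=f["W"];p=f["p"]
    z=W[...,2]; m=(z>0.012)&(z<0.3)&(W[...,0]>0.15)&(W[...,0]<1.1)&(abs(W[...,1])<0.75)
    L,k=label(m)
    print(n,"table z",np.nanmedian(z[(abs(z)<.03)]))
    for i in range(1,k+1):
        q=L==i
        if q.sum()<60: continue
        P=W[q]; v,u=np.where(q)
        print("px",int(u.mean()),int(v.mean()),"n",q.sum(),"mean",P.mean(0).round(3),"zmax",np.percentile(P[:,2],98).round(3),"r",np.hypot(*P[:,:2].mean(0)).round(3))
        zm=np.percentile(P[:,2],98)
        if 0.06<zm<0.088 and q.sum()<1500:
            T=P[(P[:,2]>0.056)]
            if len(T)>5:
                (cx,cy),s,a=cv2.minAreaRect(T[:,:2].astype(np.float32)*1000); print("   wing",cx,cy,s,a, "top",P[P[:,2]>zm-0.006].mean(0).round(4))
    # dock
    m=(abs(z-0.05)<0.004)&(p.min(-1)>150)
    L,k=label(m); 
    i=np.argmax(np.bincount(L.ravel())[1:])+1
    P=W[L==i]; print("dock top",P.mean(0),cv2.minAreaRect(P[:,:2].astype(np.float32)*1000))
    m=(z>0.075)&(z<0.1)&(p.max(-1)<70); L,k=label(m)
    for i in range(1,k+1):
        if (L==i).sum()>20: P=W[L==i];print("dark",P.mean(0).round(4),(L==i).sum(),cv2.minAreaRect(P[:,:2].astype(np.float32)*1000))
p=np.load("scene.npz")["p"]
a=cv2.resize(p[110:190,185:315],None,fx=5,fy=5,interpolation=cv2.INTER_CUBIC)
b=np.load("side.npz")["p"]; 
cv2.imwrite("pics/crop1.png",a)
E
```

```text
scene table z 0.0015168319025232796
px 199 11 n 156 mean [ 0.273 -0.643  0.26 ] zmax 0.294 r 0.699
px 228 18 n 128 mean [ 0.236 -0.547  0.257] zmax 0.298 r 0.595
px 153 129 n 1889 mean [ 0.541 -0.53   0.015] zmax 0.02 r 0.757
px 232 135 n 392 mean [ 0.417 -0.305  0.05 ] zmax 0.078 r 0.516
   wing 413.0859680175781 -310.12994384765625 (18.212411880493164, 47.23908233642578) 72.00423431396484 top [ 0.4131 -0.3091  0.0762]
px 282 146 n 406 mean [ 0.348 -0.178  0.05 ] zmax 0.078 r 0.391
   wing 343.89794921875 -183.0157470703125 (17.555042266845703, 48.04920196533203) 35.69577407836914 top [ 0.3445 -0.1832  0.0761]
px 208 155 n 340 mean [ 0.517 -0.277  0.049] zmax 0.078 r 0.587
   wing 512.9675903320312 -282.4193420410156 (52.71054458618164, 12.739618301391602) 37.70303726196289 top [ 0.5137 -0.2815  0.0761]
px 249 158 n 356 mean [ 0.442 -0.199  0.049] zmax 0.078 r 0.485
   wing 437.68475341796875 -203.80543518066406 (51.90345764160156, 12.865321159362793) 82.04499816894531 top [ 0.4382 -0.2025  0.0759]
px 149 199 n 365 mean [ 0.715 -0.246  0.033] zmax 0.04 r 0.756
px 315 245 n 4328 mean
[... 1569 characters left out ...]
.042  0.053] zmax 0.094 r 0.744
px 291 249 n 3463 mean [0.51  0.147 0.048] zmax 0.086 r 0.53
px 243 332 n 4092 mean [0.563 0.441 0.136] zmax 0.2 r 0.715
dock top [0.50839474 0.12659031 0.04984712] ((508.82818603515625, 115.40262603759766), (244.2722625732422, 84.12358856201172), 85.24232482910156)
dark [ 0.7456 -0.051   0.0891] 83 ((746.4165649414062, -52.82056427001953), (22.017501831054688, 24.0712947845459), 25.71914291381836)
dark [0.0363 0.0401 0.0789] 175 ((29.19586753845215, 30.952762603759766), (54.50472640991211, 130.1269989013672), 43.65525817871094)
dark [0.5092 0.1157 0.0853] 103 ((508.9274597167969, 112.68368530273438), (15.170666694641113, 24.584205627441406), 82.4036636352539)
```

View pics/crop1.png

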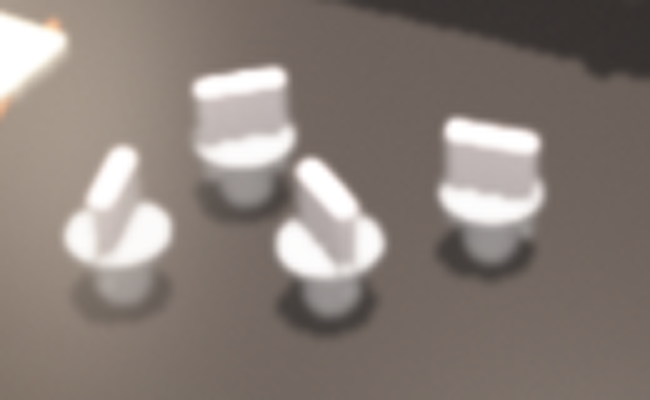

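The cartridge at scene (208,155), world about (0.512,-0.281), is 0.585 m from the base. The others are at 0.516, 0.485 and 0.39 m, so it is the one meant. The crop, at (118,215), shows a winged cartridge with nothing against it. Next I'll plan the move over the dock.

```bash
cat > plan.py <<'E'
import sys,json,math
from h import *
# usage: plan.py x y z yaw claw step(mm)
x,y,z,yaw,claw,step=map(float,sys.argv[1:7])
s=readout.observe(); p=np.array(s["eef_pos"]);ps=s["orientation"][2]
T=np.array([x,y,z]); dy=(yaw-ps+180)%360-180
if len(sys.argv)>7: dy+=float(sys.argv[7])*360
n=max(math.ceil(np.linalg.norm(T-p)/(step/1000)),math.ceil(abs(dy)/8),1)
print("from",p.round(4),s["orientation"].round(2),"dyaw",round(dy,1),"j7",s["joint_pos"][6].round(1),"n",n)
rows=[];rem=0
for i in range(n):
    tgt=(T-p)/(n-i); a=math.radians(ps)
    X=np.array([math.cos(a),math.sin(a),0]);Z=np.array([-math.sin(a),math.cos(a),0])
    t=[round(float(X@tgt),4),round(float(-tgt[2]),4),round(float(Z@tgt),4)]
    r=round(-dy/n,2)
    rows.append({"claw":claw,"translation":t,"roll":r}); p=p+X*t[0]+Z*t[2]-np.array([0,0,t[1]]); ps-=r
for i in range(0,n,5): print(json.dumps(rows[i:i+5]))
E
python3 plan.py 0.508 0.09 0.25 -94.7 0.087 49
```

```text
from [ 0.2492 -0.5998  0.2216] [-9.0100e+01 -1.0000e-02 -1.5743e+02] dyaw 62.7 j7 -3.3 n 16
[{"claw": 0.087, "translation": [-0.0315, -0.0018, -0.0336], "roll": -3.92}, {"claw": 0.087, "translation": [-0.0337, -0.0018, -0.0314], "roll": -3.92}, {"claw": 0.087, "translation": [-0.0358, -0.0018, -0.029], "roll": -3.92}, {"claw": 0.087, "translation": [-0.0377, -0.0018, -0.0265], "roll": -3.92}, {"claw": 0.087, "translation": [-0.0394, -0.0018, -0.0238], "roll": -3.92}]
[{"claw": 0.087, "translation": [-0.0409, -0.0018, -0.0211], "roll": -3.92}, {"claw": 0.087, "translation": [-0.0423, -0.0018, -0.0182], "roll": -3.92}, {"claw": 0.087, "translation": [-0.0434, -0.0018, -0.0153], "roll": -3.92}, {"claw": 0.087, "translation": [-0.0444, -0.0018, -0.0123], "roll": -3.92}, {"claw": 0.087, "translation": [-0.0451, -0.0017, -0.0093], "roll": -3.92}]
[{"claw": 0.087, "translation": [-0.0456, -0.0018, -0.0061], "roll": -3.92}, {"claw": 0.087, "translation": [-0.046, -0.0017, -0.003], "roll": -3.92}, {"claw": 0.087, "translation": [-0.046, -0.0018, 0.0001], "roll": -3.92}, {"claw": 0.087, "translation": [-0.0459, -0.0017, 0.0033], "roll": -3.92}, {"claw": 0.087, "translation": [-0.0456, -0.0018, 0.0064], "roll": -3.92}]
[{"claw": 0.087, "translation": [-0.0451, -0.0017, 0.0095], "roll": -3.92}]
```

Emit:
send_rows --deltas '[{"claw": 0.087, "translation": [-0.032, -0.002, -0.034], "roll": -4}, {"claw": 0.087, "translation": [-0.034, -0.002, -0.031], "roll": -4}, {"claw": 0.087, "translation": [-0.036, -0.002, -0.029], "roll": -4}, {"claw": 0.087, "translation": [-0.038, -0.002, -0.027], "roll": -4}, {"claw": 0.087, "translation": [-0.039, -0.002, -0.024], "roll": -4}]'

```text
clock: 0.6
eef_pos: [0.3305, -0.3814, 0.2322]
orientation: [-90.0, -0.0, -137.3]
ft_force: [-0.3, 0.8, 0.3]
opening: 0.0868
```

Emit:
send_rows --deltas '[{"claw": 0.087, "translation": [-0.041, -0.002, -0.021], "roll": -4}, {"claw": 0.087, "translation": [-0.042, -0.002, -0.018], "roll": -4}, {"claw": 0.087, "translation": [-0.043, -0.002, -0.015], "roll": -4}, {"claw": 0.087, "translation": [-0.044, -0.002, -0.012], "roll": -4}, {"claw": 0.087, "translation": [-0.045, -0.002, -0.009], "roll": -4}]'

```text
clock: 1.1
eef_pos: [0.4093, -0.167, 0.2424]
orientation: [-90.0, -0.0, -117.3]
ft_force: [1.5, 0.5, 0.4]
opening: 0.087
```

Emit:
send_rows --deltas '[{"claw": 0.087, "translation": [-0.046, -0.002, -0.006], "roll": -4}, {"claw": 0.087, "translation": [-0.046, -0.002, -0.003], "roll": -4}, {"claw": 0.087, "translation": [-0.046, -0.002, 0], "roll": -4}, {"claw": 0.087, "translation": [-0.046, -0.002, 0.003], "roll": -4}, {"claw": 0.087, "translation": [-0.046, 0, 0.006], "roll": -4}]'

```text
clock: 1.6
eef_pos: [0.4863, 0.0507, 0.2507]
orientation: [-90.0, -0.0, -97.3]
ft_force: [1.3, -1.1, 0.4]
opening: 0.0869
```

Emit:
send_rows --deltas '[{"claw": 0.087, "translation": [-0.045, 0, 0.009], "roll": -2}, {"claw": 0.087, "translation": [0, 0, 0], "roll": 0}]'

```text
clock: 1.8
eef_pos: [0.5008, 0.1002, 0.2506]
orientation: [-90.0, 0.3, -94.8]
ft_force: [-0.3, 0.4, -0.3]
opening: 0.0869
```

```bash
python3 - <<'E'
from h import *
s=readout.observe();print(s["clock"],s["eef_pos"],s["orientation"],s["qd"].round(1),s["ft_force"])
p,d,c=grab("wrist");np.savez("wrist1.npz",p=p,d=d,W=world(d,c));cv2.imwrite("pics/w1.png",p)
print(-np.array(c["R"]).T@c["t"])
E
```

```text
1.8 [0.50081092 0.10016047 0.25056285] [-90.00883721   0.26754827 -94.78427582] [ 2.7 -2.   5.3  2.1  1.6  1.9  3.3] [-0.28484559  0.39903676 -0.33950724]
[0.50747497 0.18346881 0.41196764]
```

View pics/w1.png

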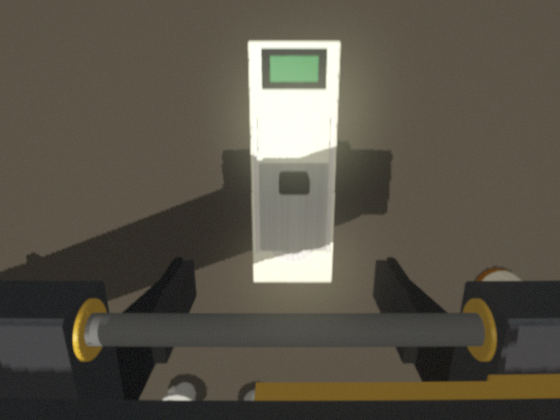

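The wrist picture shows the dock from (295,42) to (292,282) with its display at the +y end. The shutter plate spans rows 163–250 and the grip block is at (293,183). The port is under the plate near row 232. Measuring these now.

```bash
python3 - <<'E'
from h import *
f=np.load("wrist1.npz");W=f["W"];p=f["p"];z=W[...,2]
roi=np.zeros(z.shape,bool);roi[30:295,225:360]=1
print("table",np.nanmedian(z[150:280,60:150]))
m=roi&(abs(z-.05)<.012)
P=W[m];print("top z",np.median(P[:,2]));r=cv2.minAreaRect(P[:,:2].astype(np.float32)*1000);print(r,cv2.boxPoints(r).round(0).tolist())
m=roi&(z>.08)&(z<.1);P=W[m];print("grip",m.sum(),P.mean(0),cv2.minAreaRect(P[:,:2].astype(np.float32)*1000))
v,u=np.where(m);print(u.min(),u.max(),v.min(),v.max())
print(W[60:285:15,293].round(3))
E
```

```text
table -0.0010631669727603462
top z 0.0496291579692147
((510.5612487792969, 114.11653137207031), (239.9759063720703, 84.32756042480469), 85.20306396484375) [[459.0, -2.0], [543.0, -9.0], [563.0, 230.0], [479.0, 237.0]]
grip 576 [0.51003748 0.11062552 0.08874056] ((509.9769592285156, 109.75289154052734), (16.5645751953125, 26.969221115112305), 85.67363739013672)
279 309 174 193
[[0.518 0.217 0.05 ]
 [0.517 0.204 0.05 ]
 [0.516 0.191 0.05 ]
 [0.515 0.177 0.049]
 [0.514 0.164 0.049]
 [0.513 0.15  0.047]
 [0.512 0.135 0.048]
 [0.511 0.122 0.055]
 [0.509 0.114 0.09 ]
 [0.508 0.092 0.054]
 [0.507 0.076 0.054]
 [0.506 0.06  0.054]
 [0.505 0.044 0.055]
 [0.503 0.025 0.048]
 [0.502 0.007 0.048]]
```

```bash
python3 plan.py 0.510 0.110 0.062 -94.8 0.06 40
```

```text
from [0.5005 0.0962 0.2502] [-90.06   0.1  -95.04] dyaw 0.2 j7 -20.1 n 5
[{"claw": 0.06, "translation": [-0.0029, 0.0376, 0.0016], "roll": -0.05}, {"claw": 0.06, "translation": [-0.0029, 0.0376, 0.0017], "roll": -0.05}, {"claw": 0.06, "translation": [-0.0029, 0.0377, 0.0017], "roll": -0.05}, {"claw": 0.06, "translation": [-0.003, 0.0376, 0.0016], "roll": -0.05}, {"claw": 0.06, "translation": [-0.0029, 0.0377, 0.0017], "roll": -0.05}]
```

Emit:
send_rows --deltas '[{"claw": 0.06, "translation": [-0.003, 0.038, 0.0017], "roll": 0}, {"claw": 0.06, "translation": [-0.003, 0.038, 0.0017], "roll": 0}, {"claw": 0.06, "translation": [-0.003, 0.038, 0.0017], "roll": 0}, {"claw": 0.06, "translation": [-0.003, 0.038, 0.0017], "roll": 0}, {"claw": 0.06, "translation": [-0.002, 0.036, 0.0017], "roll": 0}]'

```text
clock: 2.35
eef_pos: [0.5101, 0.1034, 0.0606]
orientation: [-90.0, -0.1, -95.6]
ft_force: [0.3, -0.8, -0.7]
opening: 0.0617
```

Emit:
send_rows --deltas '[{"claw": 0.0, "translation": [0, 0, 0], "roll": 0}, {"claw": 0.0, "translation": [0, 0, 0], "roll": 0}, {"claw": 0.0, "translation": [0, 0, 0], "roll": 0}, {"claw": 0.0, "translation": [0, 0, 0], "roll": 0}, {"claw": 0.0, "translation": [0, 0, 0], "roll": 0}]'

```text
clock: 2.85
eef_pos: [0.51, 0.1055, 0.0638]
orientation: [-90.1, -0.1, -95.5]
ft_force: [-8.5, 0.1, 6.1]
opening: 0.0278
```

Emit:
send_rows --deltas '[{"claw": 0.0, "translation": [-0.012, 0, 0], "roll": 0}, {"claw": 0.0, "translation": [-0.012, 0, 0], "roll": 0}, {"claw": 0.0, "translation": [-0.012, 0, 0], "roll": 0}, {"claw": 0.0, "translation": [-0.01, 0, 0], "roll": 0}, {"claw": 0.0, "translation": [0, 0, 0], "roll": 0}]'

```text
clock: 3.35
eef_pos: [0.5141, 0.1537, 0.0638]
orientation: [-90.1, 0.0, -95.3]
ft_force: [-5.1, 2.6, 8.5]
opening: 0.0274
```

Emit:
send_rows --deltas '[{"claw": 0.0, "translation": [-0.003, 0, 0], "roll": 0}, {"claw": 0.0, "translation": [-0.003, 0, 0], "roll": 0}, {"claw": 0.0, "translation": [0, 0, 0], "roll": 0}]'

```text
clock: 3.65
eef_pos: [0.5143, 0.1558, 0.0637]
orientation: [-90.1, -0.2, -95.4]
ft_force: [-6.7, -3.7, 11.6]
opening: 0.0279
```

Emit:
send_rows --deltas '[{"claw": 0.0, "translation": [-0.003, 0, 0], "roll": 0}, {"claw": 0.0, "translation": [-0.003, 0, 0], "roll": 0}, {"claw": 0.0, "translation": [0, 0, 0], "roll": 0}]'

```text
clock: 3.95
eef_pos: [0.5143, 0.1559, 0.0636]
orientation: [-90.3, -0.8, -95.6]
ft_force: [-11.1, -15.1, 18.3]
opening: 0.0277
```

The shutter is at its stop: no more travel, and the force rose to 15 N. Next I'll relax, release and lift.

Emit:
send_rows --deltas '[{"claw": 0.0, "translation": [0.004, 0, 0], "roll": 0}, {"claw": 0.05, "translation": [0, 0, 0], "roll": 0}, {"claw": 0.06, "translation": [0, 0, 0], "roll": 0}, {"claw": 0.06, "translation": [0, 0, 0], "roll": 0}, {"claw": 0.06, "translation": [0, -0.03, 0], "roll": 0}]'

```text
clock: 4.45
eef_pos: [0.5132, 0.1583, 0.0896]
orientation: [-90.4, -0.1, -95.4]
ft_force: [0.2, -0.5, 0.4]
opening: 0.0518
```

Emit:
send_rows --deltas '[{"claw": 0.06, "translation": [0, -0.045, 0], "roll": 0}, {"claw": 0.06, "translation": [0, -0.045, 0], "roll": 0}, {"claw": 0.06, "translation": [0, -0.045, 0], "roll": 0}, {"claw": 0.06, "translation": [0.02, 0, 0], "roll": 0}, {"claw": 0.06, "translation": [0, 0, 0], "roll": 0}]'

```text
clock: 4.95
eef_pos: [0.5151, 0.1372, 0.2288]
orientation: [-89.8, -0.1, -95.6]
ft_force: [0.1, -1.2, -0.6]
opening: 0.0597
```

```bash
python3 - <<'E'
from h import *
s=readout.observe();print(s["clock"],s["eef_pos"],s["orientation"])
p,d,c=grab("wrist");W=world(d,c);np.savez("wrist2.npz",p=p,d=d,W=W,K=c["intrinsics"],D=c["distortion"],R=c["R"],t=c["t"])
z=W[...,2];roi=np.zeros(z.shape,bool);roi[5:330,210:370]=1
m=roi&(z>.08)&(z<.1);P=W[m];print("grip",m.sum(),P.mean(0),cv2.minAreaRect(P[:,:2].astype(np.float32)*1000))
m=roi&(abs(z-.05)<.012);P=W[m];r=cv2.minAreaRect(P[:,:2].astype(np.float32)*1000);print(r)
q,J=cv2.projectPoints(np.array([[.5047,.0444,.05]]),cv2.Rodrigues(np.array(c["R"]))[0],np.array(c["t"]),np.array(c["intrinsics"]),np.array(c["distortion"]));print("port px",q)
cv2.imwrite("pics/w2.png",p)
E
python3 plan.py 0.512 -0.2805 0.2 -143.5 0.06 48
```

```text
4.95 [0.51513609 0.13721125 0.22879868] [-8.98079510e+01 -9.08940274e-02 -9.56301589e+01]
grip 673 [0.51445998 0.16075599 0.08879944] ((514.2742309570312, 160.08975219726562), (15.91113567352295, 27.46435546875), 84.79374694824219)
((510.8575134277344, 119.16519927978516), (230.22988891601562, 84.38056182861328), 85.14743041992188)
port px [[[282.83790695 279.60795961]]]
from [0.5142 0.1383 0.2275] [-8.996e+01 -5.000e-02 -9.559e+01] dyaw -47.9 j7 -27.9 n 9
[{"claw": 0.06, "translation": [0.0463, 0.0031, 0.0043], "roll": 5.32}, {"claw": 0.06, "translation": [0.0457, 0.003, 0.0086], "roll": 5.32}, {"claw": 0.06, "translation": [0.0448, 0.0031, 0.0128], "roll": 5.32}, {"claw": 0.06, "translation": [0.0434, 0.003, 0.0169], "roll": 5.32}, {"claw": 0.06, "translation": [0.0416, 0.0031, 0.0208], "roll": 5.32}]
[{"claw": 0.06, "translation": [0.0395, 0.003, 0.0246], "roll": 5.32}, {"claw": 0.06, "translation": [0.0371, 0.0031, 0.0281], "roll": 5.32}, {"claw": 0.06, "translation": [0.0343, 0.003, 0.0314], "roll": 5.32}, {"claw": 0.06, "translation": [0.0312, 0.0031, 0.0345], "roll": 5.32}]
```

View pics/w2.png

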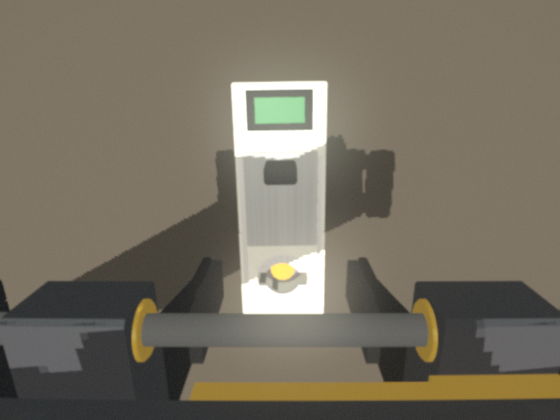

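The picture shows the port uncovered at about (283,278), with its slots on the left and right (rows 270–287). The grip is at (281,172), 115 mm from the port, so the shutter is fully open. Next I'll refine the port centre from this image and move to the cartridge.

```bash
python3 - <<'E'
from h import *
f=np.load("wrist2.npz");W=f["W"];p=f["p"];d=f["d"];K,D,R,t=f["K"],f["D"],f["R"],f["t"]
C=-R.T@t
def plane(u,v,z=.05):
    n=cv2.undistortPoints(np.array([[[u,v]]],float),K,D)[0,0]; r=R.T@np.array([n[0],n[1],1]); return C+r*(z-C[2])/r[2]
z=W[...,2]
for zt in (.046,.04):
    m=np.zeros(z.shape,bool); m[250:310,245:322]=((z<zt)|np.isnan(z))[250:310,245:322]
    n,L,st,ce=cv2.connectedComponentsWithStats(m.astype(np.uint8)); i=np.argmax(st[1:,4])+1
    v,u=np.where(L==i); print(st[i],ce[i])
    P=np.array([plane(a,b) for a,b in zip(u,v)]); print(P.mean(0),cv2.minAreaRect(P[:,:2].astype(np.float32)*1000))
g=cv2.resize(p[255:305,245:322],None,fx=8,fy=8,interpolation=cv2.INTER_CUBIC); cv2.imwrite("pics/port.png",g)
E
```

```text
[258 263  51  30 990] [282.80505051 277.61414141]
[0.50488623 0.04659951 0.05      ] ((504.9771423339844, 46.73601150512695), (48.94487380981445, 33.16429138183594), 22.22403335571289)
[258 263  50  28 900] [283.06       276.80222222]
[0.50523665 0.04749127 0.05      ] ((505.4637756347656, 47.7873420715332), (46.896244049072266, 31.569828033447266), 23.6585750579834)
```

Emit:
send_rows --deltas '[{"claw": 0.06, "translation": [0.046, 0.003, 0.004], "roll": 5.3}, {"claw": 0.06, "translation": [0.046, 0.003, 0.009], "roll": 5.3}, {"claw": 0.06, "translation": [0.045, 0.003, 0.013], "roll": 5.3}, {"claw": 0.06, "translation": [0.043, 0.003, 0.017], "roll": 5.3}, {"claw": 0.06, "translation": [0.042, 0.003, 0.021], "roll": 5.3}]'

```text
clock: 5.5
eef_pos: [0.5133, -0.0943, 0.2109]
orientation: [-90.1, -0.0, -122.1]
ft_force: [-0.4, 0.2, -0.2]
opening: 0.0598
```

Emit:
send_rows --deltas '[{"claw": 0.06, "translation": [0.039, 0.003, 0.025], "roll": 5.3}, {"claw": 0.06, "translation": [0.037, 0.003, 0.028], "roll": 5.3}, {"claw": 0.06, "translation": [0.034, 0.003, 0.031], "roll": 5.3}, {"claw": 0.06, "translation": [0.031, 0.003, 0.034], "roll": 5.3}, {"claw": 0.06, "translation": [0, 0, 0], "roll": 0}]'

```text
clock: 6.0
eef_pos: [0.5113, -0.2858, 0.1973]
orientation: [-90.1, -0.2, -143.8]
ft_force: [-0.3, -1.4, 0.4]
opening: 0.06
```

```bash
python3 - <<'E'
from h import *
s=readout.observe();print(s["clock"],s["eef_pos"],s["orientation"])
p,d,c=grab("wrist");W=world(d,c);np.savez("wrist3.npz",p=p,d=d,W=W,K=c["intrinsics"],D=c["distortion"],R=c["R"],t=c["t"])
from scipy.ndimage import label
z=W[...,2];m=(z>.055)&(z<.09);L,k=label(m)
for i in range(1,k+1):
    q=L==i
    if q.sum()<80: continue
    P=W[q];v,u=np.where(q);T=P[P[:,2]>.068];
    print(int(u.mean()),int(v.mean()),q.sum(),P.mean(0).round(4),T.mean(0).round(4),cv2.minAreaRect(T[:,:2].astype(np.float32)*1000))
cv2.imwrite("pics/w3.png",p)
E
```

```text
6.0 [ 0.51131224 -0.28582131  0.19725613] [ -90.11672688   -0.23292097 -143.8245111 ]
283 199 902 [ 0.5148 -0.2819  0.0736] [ 0.5139 -0.2825  0.0743] ((513.0256958007812, -282.8792724609375), (47.10288619995117, 11.79297924041748), 36.4553108215332)
151 217 1330 [ 0.4375 -0.2036  0.0701] [ 0.4363 -0.2035  0.0736] ((435.0738220214844, -203.20701599121094), (47.82831573486328, 12.455435752868652), 79.5771255493164)
81 277 273 [ 0.345  -0.1795  0.0599] [nan nan nan] ((0.0, 0.0), (0.0, 0.0), 0.0)
245 300 836 [ 0.4186 -0.3097  0.0689] [ 0.419  -0.311   0.0734] ((413.3825988769531, -310.2709655761719), (12.260063171386719, 43.66771697998047), 63.67578887939453)<stdin>:10: RuntimeWarning: Mean of empty slice.
  ret = um.true_divide(
```

View pics/w3.png

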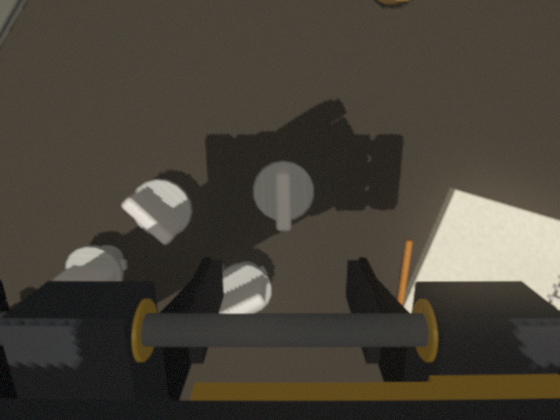

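The picture shows the target alone between the fingers: wing at (283,200), flange centred at (283,190), aligned with the jaws. The nearest neighbours, at (158,212) and (245,295), are clear of the finger paths. Descending now.

```bash
python3 plan.py 0.513 -0.2828 0.044 -143.55 0.05 39
```

```text
from [ 0.5125 -0.2813  0.1977] [-9.0220e+01 -1.0000e-01 -1.4348e+02] dyaw -0.1 j7 -31.9 n 4
[{"claw": 0.05, "translation": [0.0001, 0.0384, 0.0004], "roll": 0.02}, {"claw": 0.05, "translation": [0.0001, 0.0384, 0.0004], "roll": 0.02}, {"claw": 0.05, "translation": [0.0001, 0.0384, 0.0004], "roll": 0.02}, {"claw": 0.05, "translation": [0.0002, 0.0385, 0.0003], "roll": 0.02}]
```

Emit:
send_rows --deltas '[{"claw": 0.05, "translation": [0, 0.04, 0.0005], "roll": 0}, {"claw": 0.05, "translation": [0, 0.04, 0.0005], "roll": 0}, {"claw": 0.05, "translation": [0, 0.03, 0], "roll": 0}, {"claw": 0.05, "translation": [0, 0, 0], "roll": 0}, {"claw": 0.05, "translation": [0, 0, 0], "roll": 0}]'

```text
clock: 6.55
eef_pos: [0.5152, -0.2773, 0.0904]
orientation: [-90.1, 0.0, -143.0]
ft_force: [0.1, 0.2, 0.4]
opening: 0.05
```

```bash
python3 plan.py 0.513 -0.2828 0.0445 -143.55 0.05 39
```

```text
from [ 0.5152 -0.2773  0.0904] [-9.01e+01  2.00e-02 -1.43e+02] dyaw -0.6 j7 -34.0 n 2
[{"claw": 0.05, "translation": [0.0025, 0.0229, 0.0016], "roll": 0.28}, {"claw": 0.05, "translation": [0.0026, 0.023, 0.0015], "roll": 0.28}]
```

Emit:
send_rows --deltas '[{"claw": 0.05, "translation": [0.0025, 0.023, 0.0015], "roll": 0.3}, {"claw": 0.05, "translation": [0.0025, 0.023, 0.0015], "roll": 0.3}, {"claw": 0.05, "translation": [0, 0, 0], "roll": 0}, {"claw": 0.05, "translation": [0, 0, 0], "roll": 0}, {"claw": 0.05, "translation": [0, 0, 0], "roll": 0}]'

```text
clock: 7.05
eef_pos: [0.5143, -0.2849, 0.0469]
orientation: [-89.8, 0.1, -143.7]
ft_force: [0.4, 0.1, -0.0]
opening: 0.0499
```

Emit:
send_rows --deltas '[{"claw": 0.03, "translation": [0, 0.002, -0.002], "roll": 0}, {"claw": 0.0, "translation": [0, 0, 0], "roll": 0}, {"claw": 0.0, "translation": [0, 0, 0], "roll": 0}, {"claw": 0.0, "translation": [0, 0, 0], "roll": 0}, {"claw": 0.0, "translation": [0, 0, 0], "roll": 0}]'

```text
clock: 7.55
eef_pos: [0.5114, -0.283, 0.0426]
orientation: [-90.0, -0.0, -143.7]
ft_force: [-0.6, 0.6, -0.1]
opening: 0.0176
```

Emit:
send_rows --deltas '[{"claw": 0.0, "translation": [0, 0, 0], "roll": 0}, {"claw": 0.0, "translation": [0, 0, 0], "roll": 0}]'

```text
clock: 7.75
eef_pos: [0.5113, -0.283, 0.0424]
orientation: [-90.0, -0.0, -143.7]
ft_force: [0.0, -0.6, -0.3]
opening: 0.0117
```

Emit:
send_rows --deltas '[{"claw": 0.0, "translation": [0, -0.02, 0], "roll": 0}, {"claw": 0.0, "translation": [0, -0.04, 0], "roll": 0}, {"claw": 0.0, "translation": [0, -0.04, 0], "roll": 0}, {"claw": 0.0, "translation": [0, -0.02, 0], "roll": 0}, {"claw": 0.0, "translation": [0, 0, 0], "roll": 0}]'

```text
clock: 8.25
eef_pos: [0.5134, -0.2838, 0.1659]
orientation: [-89.7, 0.1, -143.7]
ft_force: [0.3, 0.4, -1.3]
opening: 0.0117
```

```bash
python3 plan.py 0.5048 0.0455 0.15 -4.8 0.0 30
```

```text
from [ 0.5134 -0.2838  0.1659] [-8.9660e+01  1.3000e-01 -1.4374e+02] dyaw 138.9 j7 -32.5 n 18
[{"claw": 0.0, "translation": [-0.0104, 0.0009, -0.015], "roll": -7.72}, {"claw": 0.0, "translation": [-0.0124, 0.0009, -0.0135], "roll": -7.72}, {"claw": 0.0, "translation": [-0.0141, 0.0009, -0.0117], "roll": -7.72}, {"claw": 0.0, "translation": [-0.0155, 0.0009, -0.0097], "roll": -7.72}, {"claw": 0.0, "translation": [-0.0167, 0.0009, -0.0075], "roll": -7.72}]
[{"claw": 0.0, "translation": [-0.0175, 0.0009, -0.0052], "roll": -7.72}, {"claw": 0.0, "translation": [-0.0181, 0.0009, -0.0028], "roll": -7.72}, {"claw": 0.0, "translation": [-0.0183, 0.0009, -0.0004], "roll": -7.72}, {"claw": 0.0, "translation": [-0.0182, 0.0009, 0.0021], "roll": -7.72}, {"claw": 0.0, "translation": [-0.0177, 0.0009, 0.0045], "roll": -7.72}]
[{"claw": 0.0, "translation": [-0.017, 0.0009, 0.0068], "roll": -7.72}, {"claw": 0.0, "translation": [-0.0159, 0.0009, 0.0091], "roll": -7.72}, {"claw": 0.0, "translation": [-0.0146, 0.0009, 0.0111], "roll": -7.72}, {"claw": 0.0, "translation": [-0.0129, 0.0008, 0.013], "roll": -7.72}, {"claw": 0.0, "translation": [-0.0111, 0.0009, 0.0146], "roll": -7.72}]
[{"claw": 0.0, "translation": [-0.009, 0.0008, 0.0159], "roll": -7.72}, {"claw": 0.0, "translation": [-0.0068, 0.0009, 0.017], "roll": -7.72}, {"claw": 0.0, "translation": [-0.0044, 0.0008, 0.0177], "roll": -7.72}]
```

Emit:
send_rows --deltas '[{"claw": 0.0, "translation": [-0.0104, 0.001, -0.015], "roll": -7.7}, {"claw": 0.0, "translation": [-0.0124, 0.001, -0.0135], "roll": -7.7}, {"claw": 0.0, "translation": [-0.0141, 0.001, -0.0117], "roll": -7.7}, {"claw": 0.0, "translation": [-0.0155, 0.001, -0.0097], "roll": -7.7}, {"claw": 0.0, "translation": [-0.0167, 0.001, -0.0075], "roll": -7.7}]'

```text
clock: 8.75
eef_pos: [0.5077, -0.1903, 0.1551]
orientation: [-90.2, 0.0, -104.9]
ft_force: [0.4, -0.4, -2.0]
opening: 0.0117
```

Emit:
send_rows --deltas '[{"claw": 0.0, "translation": [-0.0175, 0.001, -0.005], "roll": -7.7}, {"claw": 0.0, "translation": [-0.018, 0.001, -0.003], "roll": -7.7}, {"claw": 0.0, "translation": [-0.018, 0.001, 0], "roll": -7.7}, {"claw": 0.0, "translation": [-0.018, 0.001, 0.002], "roll": -7.7}, {"claw": 0.0, "translation": [-0.0175, 0.001, 0.0045], "roll": -7.7}]'

```text
clock: 9.25
eef_pos: [0.5059, -0.1, 0.1503]
orientation: [-90.1, 0.1, -66.4]
ft_force: [-0.7, 0.2, -2.0]
opening: 0.0118
```

Emit:
send_rows --deltas '[{"claw": 0.0, "translation": [-0.017, 0.001, 0.007], "roll": -7.7}, {"claw": 0.0, "translation": [-0.016, 0.001, 0.009], "roll": -7.7}, {"claw": 0.0, "translation": [-0.0146, 0.001, 0.011], "roll": -7.7}, {"claw": 0.0, "translation": [-0.013, 0.001, 0.013], "roll": -7.7}, {"claw": 0.0, "translation": [-0.011, 0.001, 0.0146], "roll": -7.7}]'

```text
clock: 9.75
eef_pos: [0.5038, -0.0085, 0.1454]
orientation: [-90.1, 0.2, -27.9]
ft_force: [0.2, 0.4, -1.8]
opening: 0.0116
```

Emit:
send_rows --deltas '[{"claw": 0.0, "translation": [-0.009, 0, 0.016], "roll": -7.7}, {"claw": 0.0, "translation": [-0.007, 0, 0.017], "roll": -7.7}, {"claw": 0.0, "translation": [-0.0044, 0, 0.018], "roll": -7.7}, {"claw": 0.0, "translation": [0, 0, 0], "roll": 0}, {"claw": 0.0, "translation": [0, 0, 0], "roll": 0}]'

```text
clock: 10.25
eef_pos: [0.5032, 0.0454, 0.1463]
orientation: [-90.0, 0.1, -5.3]
ft_force: [-0.5, -0.8, -1.9]
opening: 0.0116
```

```bash
python3 - <<'E'
from h import *
s=readout.observe();print(s["clock"],s["eef_pos"],s["orientation"],s["joint_pos"].round(1),s["ft_force"],s["opening"])
ims=[]
for n in("wrist","scene","side"):
    p,d,c=grab(n);W=world(d,c);np.savez(n+"4.npz",p=p,d=d,W=W,K=c["intrinsics"],D=c["distortion"],R=c["R"],t=c["t"]);ims.append(p)
s=readout.observe();print(s["eef_pos"],s["orientation"])
q=[]
for n,p in zip(("scene","side"),ims[1:]):
    f=np.load(n+"4.npz");x=cv2.projectPoints(np.array([[.505,.045,.1]]),cv2.Rodrigues(f["R"])[0],f["t"],f["K"],f["D"])[0][0,0].astype(int)
    q.append(cv2.resize(p[x[1]-50:x[1]+50,x[0]-65:x[0]+65],None,fx=3,fy=3,interpolation=cv2.INTER_CUBIC)); print(n,x)
cv2.imwrite("pics/c4.png",np.hstack(q));cv2.imwrite("pics/w4.png",ims[0])
E
```

```text
10.25 [0.50320349 0.04540478 0.14625695] [-90.0290082    0.119102    -5.28121486] [ 41.    8.4 -52.3 107.5   7.2  67.7  71. ] [-0.54536581 -0.78148197 -1.93110801] 0.01158443710375381
[0.50382326 0.04448342 0.14693491] [-9.00336347e+01  5.37465324e-02 -5.34716245e+00]
scene [295 202]
side [297 200]
```

View pics/c4.png

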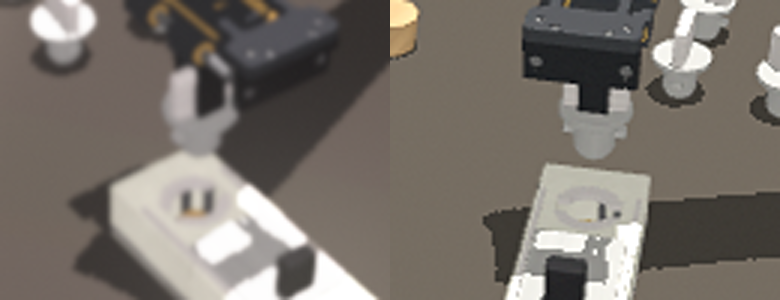

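The crops show the cartridge upright in the fingers directly over the open port, with the shutter plate behind it. Next I'll fit the flange and stem axis against the TCP in both fixed views.

```bash
python3 - <<'E'
from h import *
from scipy.optimize import least_squares
for n in("scene","side"):
    f=np.load(n+"4.npz");W=f["W"].reshape(-1,3);p=f["p"].reshape(-1,3)
    w=W[(np.hypot(W[:,0]-.5046,W[:,1]-.045)<.045)]
    for nm,r,a,b in(("stem",.0155,.114,.136),("flange",.027,.1395,.1435)):
        P=w[(w[:,2]>a)&(w[:,2]<b)]
        if nm=="stem":P=P[np.hypot(P[:,0]-.5046,P[:,1]-.045)<.021]
        s=least_squares(lambda q:np.hypot(P[:,0]-q[0],P[:,1]-q[1])-r,[.5046,.045],loss="soft_l1",f_scale=.001)
        print(n,nm,len(P),s.x.round(4),np.sqrt(np.mean(s.fun**2)).round(4))
    # lowest
    P=w[(w[:,2]>.07)&(w[:,2]<.18)];print(" zmin",np.percentile(P[:,2],1))
    z=f["W"][...,2];m=(abs(z-.05)<.005)&(f["W"][...,0]>.4)&(f["W"][...,0]<.62)&(f["W"][...,1]>-.03)&(f["W"][...,1]<.26)
    nn,L,st,_=cv2.connectedComponentsWithStats(m.astype(np.uint8));i=np.argmax(st[1:,4])+1
    print(" dock",cv2.minAreaRect(f["W"][L==i][:,:2].astype(np.float32)*1000))
E
```

```text
scene stem 76 [0.5049 0.0419] 0.0019
scene flange 30 [0.5024 0.0426] 0.0015
 zmin 0.10892167148547943
 dock ((511.59405517578125, 112.22604370117188), (245.82176208496094, 86.97865295410156), 85.39099884033203)
side stem 91 [0.5018 0.0456] 0.0019
side flange 98 [0.5013 0.0416] 0.005
 zmin 0.10572208202477582
 dock ((508.89532470703125, 115.14095306396484), (244.71290588378906, 84.3699722290039), 85.18124389648438)
```

Emit:
send_rows --deltas '[{"claw": 0.0, "translation": [0.001, 0.015, 0], "roll": -0.5}, {"claw": 0.0, "translation": [0, 0.015, 0], "roll": 0}, {"claw": 0.0, "translation": [0, 0.012, 0], "roll": 0}, {"claw": 0.0, "translation": [0, 0, 0], "roll": 0}, {"claw": 0.0, "translation": [0, 0, 0], "roll": 0}]'

```text
clock: 10.9
eef_pos: [0.5047, 0.0461, 0.1049]
orientation: [-90.0, 0.1, -4.6]
ft_force: [0.2, -0.1, -2.0]
opening: 0.0115
```

```bash
python3 plan.py 0.5047 0.0448 0.0875 -4.8 0.0 9
```

```text
from [0.5047 0.0461 0.1049] [-8.998e+01  7.000e-02 -4.620e+00] dyaw -0.2 j7 69.0 n 2
[{"claw": 0.0, "translation": [0.0001, 0.0087, -0.0006], "roll": 0.09}, {"claw": 0.0, "translation": [0.0, 0.0087, -0.0007], "roll": 0.09}]
```

Emit:
send_rows --deltas '[{"claw": 0.0, "translation": [0, 0.006, -0.0005], "roll": 0}, {"claw": 0.0, "translation": [0, 0.006, -0.0005], "roll": 0}, {"claw": 0.0, "translation": [0, 0.005, 0], "roll": 0}, {"claw": 0.0, "translation": [0, 0, 0], "roll": 0}, {"claw": 0.0, "translation": [0, 0, 0], "roll": 0}]'

```text
clock: 11.4
eef_pos: [0.5049, 0.045, 0.0884]
orientation: [-90.0, 0.0, -4.6]
ft_force: [-0.2, -0.7, -1.6]
opening: 0.0119
```

Emit:
send_rows --deltas '[{"claw": 0.0, "translation": [0, 0.005, 0], "roll": 0}, {"claw": 0.0, "translation": [0, 0.005, 0], "roll": 0}, {"claw": 0.0, "translation": [0, 0.004, 0], "roll": 0}, {"claw": 0.0, "translation": [0, 0, 0], "roll": 0}, {"claw": 0.0, "translation": [0, 0, 0], "roll": 0}]'

```text
clock: 11.9
eef_pos: [0.5049, 0.045, 0.0744]
orientation: [-90.0, 0.0, -4.6]
ft_force: [-0.6, 0.7, -2.2]
opening: 0.0122
```

Emit:
send_rows --deltas '[{"claw": 0.0, "translation": [0, 0.003, 0], "roll": 0}, {"claw": 0.0, "translation": [0, 0.003, 0], "roll": 0}, {"claw": 0.0, "translation": [0, 0, 0], "roll": 0}]'

```text
clock: 12.2
eef_pos: [0.5054, 0.0449, 0.0688]
orientation: [-90.0, -0.0, -4.6]
ft_force: [-1.0, -0.9, 4.2]
opening: 0.0119
```

Emit:
send_rows --deltas '[{"claw": 0.0, "translation": [0, 0.003, 0], "roll": 0}, {"claw": 0.0, "translation": [0, 0.003, 0], "roll": 0}, {"claw": 0.0, "translation": [0, 0, 0], "roll": 0}]'

```text
clock: 12.5
eef_pos: [0.5055, 0.045, 0.0628]
orientation: [-90.0, -0.0, -4.6]
ft_force: [-1.4, -1.0, 6.8]
opening: 0.0118
```

Emit:
send_rows --deltas '[{"claw": 0.0, "translation": [0, 0.002, 0], "roll": 0}, {"claw": 0.0, "translation": [0, 0.002, 0], "roll": 0}, {"claw": 0.0, "translation": [0, 0.001, 0], "roll": 0}, {"claw": 0.0, "translation": [0, 0, 0], "roll": 0}]'

```text
clock: 12.9
eef_pos: [0.5055, 0.045, 0.0584]
orientation: [-90.0, -0.0, -4.6]
ft_force: [-1.8, 0.2, 9.7]
opening: 0.0116
```

Emit:
send_rows --deltas '[{"claw": 0.0, "translation": [0, 0.001, 0], "roll": 0}, {"claw": 0.0, "translation": [0, 0.001, 0], "roll": 0}, {"claw": 0.0, "translation": [0, 0, 0], "roll": 0}]'

```text
clock: 13.2
eef_pos: [0.5055, 0.045, 0.0583]
orientation: [-90.1, -0.0, -4.6]
ft_force: [-8.5, -1.6, 26.2]
opening: 0.012
```

The cartridge is home: TCP z is 58.3 mm against 58.4 predicted, and the force rose sharply. I'll ease off slightly, then turn clockwise (+roll).

Emit:
send_rows --deltas '[{"claw": 0.0, "translation": [0, -0.0015, 0], "roll": 0}, {"claw": 0.0, "translation": [0, 0, 0], "roll": 6}, {"claw": 0.0, "translation": [0, 0, 0], "roll": 6}, {"claw": 0.0, "translation": [0, 0, 0], "roll": 6}, {"claw": 0.0, "translation": [0, 0, 0], "roll": 0}]'

```text
clock: 13.7
eef_pos: [0.5066, 0.045, 0.0584]
orientation: [-90.0, -0.2, -22.8]
ft_force: [-1.5, -0.6, 9.5]
opening: 0.0114
```

Emit:
send_rows --deltas '[{"claw": 0.0, "translation": [0, 0, 0], "roll": 6}, {"claw": 0.0, "translation": [0, 0, 0], "roll": 6}, {"claw": 0.0, "translation": [0, 0, 0], "roll": 6}, {"claw": 0.0, "translation": [0, 0, 0], "roll": 6}, {"claw": 0.0, "translation": [0, 0, 0], "roll": 0}]'

```text
clock: 14.2
eef_pos: [0.5069, 0.0449, 0.0585]
orientation: [-89.9, -0.2, -46.8]
ft_force: [-0.4, -0.8, 9.5]
opening: 0.012
```

Emit:
send_rows --deltas '[{"claw": 0.0, "translation": [0, 0, 0], "roll": 6}, {"claw": 0.0, "translation": [0, 0, 0], "roll": 6}, {"claw": 0.0, "translation": [0, 0, 0], "roll": 6}, {"claw": 0.0, "translation": [0, 0, 0], "roll": 6}, {"claw": 0.0, "translation": [0, 0, 0], "roll": 6}]'

```text
clock: 14.7
eef_pos: [0.5069, 0.0447, 0.0585]
orientation: [-89.8, -0.1, -76.9]
ft_force: [-0.3, -1.5, 8.4]
opening: 0.0119
```

Emit:
send_rows --deltas '[{"claw": 0.0, "translation": [0, 0, 0], "roll": 6}, {"claw": 0.0, "translation": [0, 0, 0], "roll": 4}, {"claw": 0.0, "translation": [0, 0, 0], "roll": 0}, {"claw": 0.0, "translation": [0, 0, 0], "roll": 0}]'

```text
clock: 15.1
eef_pos: [0.5069, 0.0446, 0.0585]
orientation: [-89.8, -0.1, -86.7]
ft_force: [0.1, -0.3, 8.7]
opening: 0.0119
```

```bash
python3 - <<'E'
from h import *
s=readout.observe();print(s["ft_force"].round(1),s["ft_torque"].round(2),s["eef_pos"].round(4),s["orientation"].round(2),s["joint_pos"].round(1))
E
```

```text
[ 0.1 -0.3  8.7] [-0.29  0.    0.01] [0.5069 0.0446 0.0585] [-8.978e+01 -6.000e-02 -8.665e+01] [ 26.8  13.1 -38.1 112.6   9.7  57.2 -12.5]
```

Emit:
send_rows --deltas '[{"claw": 0.0, "translation": [0, 0, 0], "roll": 3}, {"claw": 0.0, "translation": [0, 0, 0], "roll": 3}, {"claw": 0.0, "translation": [0, 0, 0], "roll": 2}, {"claw": 0.0, "translation": [0, 0, 0], "roll": 0}]'

```text
clock: 15.5
eef_pos: [0.5059, 0.045, 0.0585]
orientation: [-89.9, -0.0, -94.6]
ft_force: [-3.1, 0.3, 11.5]
opening: 0.0119
```

```bash
python3 - <<'E'
from h import *
s=readout.observe();print(s["ft_force"].round(1),s["ft_torque"].round(2),s["eef_pos"].round(4),s["orientation"].round(2),s["opening"])
E
```

```text
[-3.1  0.3 11.5] [-0.14  0.65  0.19] [0.5059 0.045  0.0585] [-8.990e+01 -4.000e-02 -9.464e+01] 0.011859099719821244
```

It has turned 90° and the torque is rising at the stop. I'll press slightly harder, settle and check.

Emit:
send_rows --deltas '[{"claw": 0.0, "translation": [0, 0.001, 0], "roll": 0}, {"claw": 0.0, "translation": [0, 0, 0], "roll": 0}, {"claw": 0.0, "translation": [0, 0, 0], "roll": 0}, {"claw": 0.0, "translation": [0, 0, 0], "roll": 0}]'

```text
clock: 15.9
eef_pos: [0.5059, 0.045, 0.0583]
orientation: [-89.9, -0.1, -94.6]
ft_force: [-5.1, -0.5, 17.6]
opening: 0.0115
```

```bash
python3 - <<'E'
from h import *
q=[]
for n in("scene","side"):
    p,d,c=grab(n);W=world(d,c);x=cv2.projectPoints(np.array([[.505,.065,.07]]),cv2.Rodrigues(np.array(c["R"]))[0],np.array(c["t"]),np.array(c["intrinsics"]),np.array(c["distortion"]))[0][0,0].astype(int)
    q.append(cv2.resize(p[x[1]-50:x[1]+50,x[0]-65:x[0]+65],None,fx=3,fy=3,interpolation=cv2.INTER_CUBIC))
    m=(W[...,2]>.078)&(W[...,2]<.1)&(p.max(-1)<80)&(abs(W[...,0]-.514)<.03)&(abs(W[...,1]-.16)<.03)
    print(n,"grip",m.sum(),W[m].mean(0))
cv2.imwrite("pics/c5.png",np.hstack(q))
s=readout.observe();print(s["clock"],s["ft_force"].round(1),s["ft_torque"].round(2),s["eef_pos"].round(4),s["orientation"].round(2),s["opening"],s["qd"].round(2))
E
```

```text
scene grip 44 [0.52214028 0.16371463 0.08519134]
side grip 106 [0.51262851 0.16527665 0.08669071]
16.0 [-4.3 -0.8 18.4] [-0.13  1.28  0.18] [0.5059 0.045  0.0583] [-8.991e+01 -7.000e-02 -9.460e+01] 0.011628357730375353 [-0.08 -0.07 -0.04  0.04 -0.    0.   -0.07]
```

View pics/c5.png

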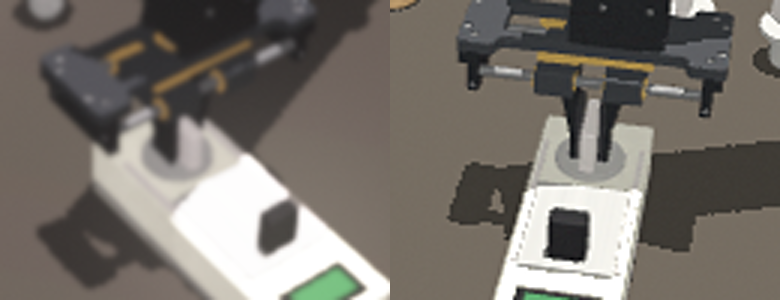

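The picture shows the flange flat on the port at (590,158), the wing turned along the dock and still gripped, and the shutter grip at its open stop (570,235). Handing in.

```bash
python3 -c "
from bench import env;print(env.sign_off())"
```

```text
the job is handed in; nothing more can be done
None
```

The job is handed in at about 16 s. No verdict came back, so the results below are from my own checks.

- **Shutter:** I slid it about 50 mm to its end stop, where it stopped moving and the force rose to 15 N. Before I fetched the cartridge, the wrist camera put the grip about 115 mm from the port, as it should be when fully open.
- **Cartridge:** I took the look-alike farthest from the base, at 0.585 m. I lowered it with its lugs in the slots and pushed it home at a TCP height of 58.3 mm, against 58.4 mm predicted. I then turned it 90° clockwise, until the torque began to rise at the stop.
- **Last readings:** The arm was still, pressing down with about 18 N. Finger opening was 11.6 mm on the 12 mm wing, and tool tilt was about 0.1°. The final picture showed the flange flat on the rim.
- **Disagreements:**
  - My port position estimates differed by 1–2 mm. The final tool position is about 1.3 mm in x from my estimate, within the 4 mm allowed.
  - The grip position from the two fixed cameras in the last check was rough, up to 8 mm out in x because only part of the block was visible. It still fits an open shutter.
- **Bystanders:** I did not go near the beaker, bottle or bung, and I did not measure them again at the end.

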